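# Nest the saucepans with their handles fanned

## Robot

A 6-joint arm with a two-finger parallel gripper is mounted at the origin on the work surface. World frame = base frame: x ahead of the robot, y to its left, z up, the work surface at z = 0. Lengths are in mm, angles in rad, forces in N, time in s.
With the tool pointing down it reaches from about 250 to 800 mm from the base axis. Payload 3.9 kg.
Tool frame: the origin (TCP) lies midway between the tips of the shut fingers; the grasp point (between the pads) lies 19 mm behind it; z points along the fingers, y is the line along which they close (so a half turn about z gives the same grasp; the last joint's range is limited). The gripper opens to 85 mm and grips with 20 to 120 N. Pads are 22 mm wide; open, the fingers measure 114 mm over their backs; the gripper's body (76 mm by 85 mm) begins 54 mm behind the grasp point. The pads swing forward as they close: fully open they stand 13 mm farther back than shut.
Start: joints at [1.166, 0.26, -0.138, 1.173, 0, 1.571], TCP at [206.758, 482.562, 231.304] pointing down, gripper open.
Joint ranges: [-2.78, 2.78], [-0.83, 1.72], [-1.28, 1.37], [-1.9, 2.12], [-1.57, 1.48], [-3.14, 3.14]. Speed limits (rad/s): [2.57, 2.57, 3.14, 3.14, 3.14, 3.14].

## Interface

Orientations are given as a unit quaternion [x, y, z, w].
In Python, from workcell import manip, optics gives the robot as it stands.
- The arm moves only by the shell command python3 -m inch 'ROWS' [FORCE]. ROWS is a JSON object of lists of equal length, an entry for each row: "linear": the shift along the tool's x, y, z in m, a list of three; "turn": the turn about the tool's z in degrees; "grip": the finger opening in m, from 0 to 0.0854. In form: {"linear": [[x, y, z], ...], "turn": [turn, ...], "grip": [grip, ...]}. A call has 1 to 12 rows; each row shifts and turns the commanded pose from where the row before left it, along the tool's axes as they then stand; what a row does not reach is not made up. A row lasts 1/12 s, in which the tool goes at most 41.7 mm and 7.16 degrees, less where a joint would pass 70% of its speed; a pose out of reach is approached as far as the arm can. A call with a gripper value outside its range is refused whole. The fingers move at their own pace and stop on an object; FORCE is the grip in N (left out, the last holds). Time passes only in rows, so rows that do not move let the fingers close. It gives the time, the measured TCP pose, the force, the opening and the grip force at its end, in the units of the state.
- manip.observe(): the state, without advancing time (a new reading comes with each control period).
- optics.snapshot(name): name is "scene" or "top"; returns a dict with "color" (400x640x3 uint8, red, green, blue), "K" (3x3 intrinsics, pixels), "D" ([k1, k2, p1, p2, k3] as OpenCV has them; the pictures are not rectified), "camera_from_world" (4x4, takes a point from world to camera coordinates). Camera axes: x right, y down, z forward; pixel columns grow to the right and rows downward; lengths in mm; the calibration is good to about 2 mm. A picture is of the moment at which its call begins. There is no depth.
- manip.hand_in(): hands the job in; it is judged then, once.
Trained networks look in a picture, given as the dict that the camera call returned (one of the last four; its "shot" number tells which), for a name from the list of things; names that differ only in an ending like _2 or _b are one class to them, and where a whole thing is asked for, a point or a joint stands for the part that bears it (a point fixed in the world has none). Each returns a list of dicts, best first, with "confidence" (0 to 1); they miss things now and then, are a little off and sometimes report something else, mostly with a low value. They report only what shows in the picture. A call takes as long as a camera call.
- optics.find_in(picture, query): "at" ([x, y, z] in mm, in the coordinates of the camera as it stood for that picture, good to about 4 mm: the middle of the surface that is visible of it).
- optics.cut_out(picture, query): "region" (400x640 bool, what is visible of it).
- optics.mark_of(picture, query): "at" ([x, y, z] in mm, in the coordinates of the camera as it stood for that picture, good to about 4 mm: a listed point, or the origin of a listed thing).
The state is a dict: "clock": time; "joint_positions": joint angles; "dq": joint speeds; "tau": joint torques, N m; "tool_pos": TCP position; "ee_rot": TCP orientation; "wrist_force": force on the tool from outside, world axes, zero at the start; "wrist_torque": the same for the moment, N m; "opening": finger opening in mm; "grasp_force": force on a finger pad.
Only numpy, scipy, OpenCV 4.12 (cv2) and the standard library are available. Lean on these libraries where they do the work, as an engineer would, in place of code of your own. Each camera call takes 0.05 s, during which the arm holds its last target. There are 200 camera calls.

## Task

Put the saucepans away as a nest on the worktop: set the medium saucepan inside the large one where that stands, then the small saucepan inside the medium one, each sitting flat on the bottom of the pan around it and set down, not dropped. Fan the handles like spread fingers: the medium handle turned about 45 degrees round from the large one, to either side, and the small handle about 45 degrees further the same way round. The shallow dark frying pan is not part of the set.

Things in the scene. Friction and masses are not known exactly. Their poses are not given: they have to be found in the camera images.
- large_centre (a point): Large bare-steel saucepan (sizes in mm): 160 across, rim 64 high, wall 3, bottom 6, about 650 g. Level handle along -x: bar 16 wide, 14 deep, mid-height 8 above the rim, 95 to 205 from the pan's axis. Point: on the pan's axis, 32 above its underside; z up. Stands on the worktop (z = 0), the middle one of the three, handle roughly towards the robot.
- medium_handle (a point): Medium bare-steel saucepan (sizes in mm): 124 across, rim 84 high, wall 3, bottom 6, about 280 g. Level handle along -x: bar 16 wide, 14 deep, mid-height 8 above the rim, 77 to 187 from the pan's axis. Point: mid-bar, 92 above the underside, to pinch; z up, pan's axis 95 along +x. Starts on the worktop left or right of the large pan, handle towards the robot. Seated: underside 6 above the large pan's, 15 play all round.
- small_handle (a point): Small bare-steel saucepan (sizes in mm): 88 across, rim 104 high, wall 3, bottom 6, about 200 g. Level handle along -x: bar 16 wide, 14 deep, mid-height 8 above the rim, 59 to 169 from the pan's axis. Point: mid-bar, 112 above the underside, to pinch; z up, pan's axis 80 along +x. Starts on the worktop opposite the medium pan, handle towards the robot. Seated: underside 6 above the medium pan's, 15 play all round.

How it is judged:
By the outcome, as a careful person would: the job done as asked, in the order asked, and still so for the second after the job is handed in, with the robot touching nothing.
It also fails if it takes over 61 s, if anything falls off the work surface, if the arm or the gripper's body presses on something with over 40 N, if the wrist force passes 120 N, or if a joint passes its speed limit or range.

## Working session

There is one attempt and no reset: what is moved stays moved. The work goes in short steps, Python scripts to look and compute and a shell command to move; the robot and the scene stay as the last step left them, time stands still between calls to the robot, and variables do not carry over. Pictures are saved under pics/ and viewed, at most 10 in all, crops included, and the job is handed in when it is done.

```bash
mkdir -p pics
cat > h.py <<'E'
import numpy as np, cv2
from workcell import manip, optics
from scipy.spatial.transform import Rotation as R
def w(p,c):
    T=np.linalg.inv(np.array(p["camera_from_world"])); return T[:3,:3]@np.array(c)+T[:3,3]
def ray_z(p,uv,z):
    n=cv2.undistortPoints(np.array(uv,float).reshape(-1,1,2),np.array(p["K"]),np.array(p["D"],float)).reshape(-1,2)
    T=np.linalg.inv(np.array(p["camera_from_world"]));d=np.c_[n,np.ones(len(n))]@T[:3,:3].T
    o=T[:3,3]; return o+d*((z-o[2])/d[:,2])[:,None]
def st():
    s=manip.observe(); print(s["clock"],np.round(s["tool_pos"],1),"\n",np.round(R.from_quat(s["ee_rot"]).as_matrix(),3).tolist(),np.round(s["wrist_force"],1),s["opening"],s["grasp_force"],np.round(s["joint_positions"],2))
def save(p,f): cv2.imwrite(f,cv2.cvtColor(p["color"],cv2.COLOR_RGB2BGR))
E
python3 - <<'E'
from h import *
st()
for c in("top","scene"):
    p=optics.snapshot(c);save(p,f"pics/{c}0.png")
    print(c,np.round(w(p,[0,0,0])))
    for q in("large_centre","medium_handle","small_handle"):
        for f in("mark_of","find_in"):
            print(q,f,[(round(d["confidence"],2),np.round(w(p,d["at"]),1).tolist()) for d in getattr(optics,f)(p,q)[:3]])
st()
E
```

```text
0.0 [206.5 481.9 230.5] 
 [[-0.919, 0.394, -0.001], [0.394, 0.919, -0.002], [0.0, -0.002, -1.0]] [ 0.   0.  -1.1] 85.81868936243335 0.0 [ 1.17  0.26 -0.14  1.17  0.    1.57]
top [ 421.    0. 1113.]
large_centre mark_of [(0.74, [582.2, 27.5, 30.6])]
large_centre find_in []
medium_handle mark_of [(0.78, [472.7, -279.1, 89.7])]
medium_handle find_in [(0.55, [564.4, -287.1, 14.9])]
small_handle mark_of [(0.59, [530.8, 353.1, 113.8])]
small_handle find_in []
scene [1043.  412.  761.]
large_centre mark_of [(0.81, [579.1, 26.9, 28.3])]
large_centre find_in []
medium_handle mark_of [(0.9, [476.8, -277.1, 94.1])]
medium_handle find_in [(0.98, [559.0, -281.1, 51.5])]
small_handle mark_of []
small_handle find_in [(0.64, [577.9, 327.6, 70.2]), (0.48, [565.2, 15.2, 16.7])]
0.7 [206.7 482.6 231.4] 
 [[-0.919, 0.394, 0.0], [0.394, 0.919, 0.0], [-0.0, 0.0, -1.0]] [ 0.   0.9 -0.4] 85.0988073207778 0.0 [ 1.17  0.26 -0.14  1.17 -0.    1.57]
```

View pics/top0.png

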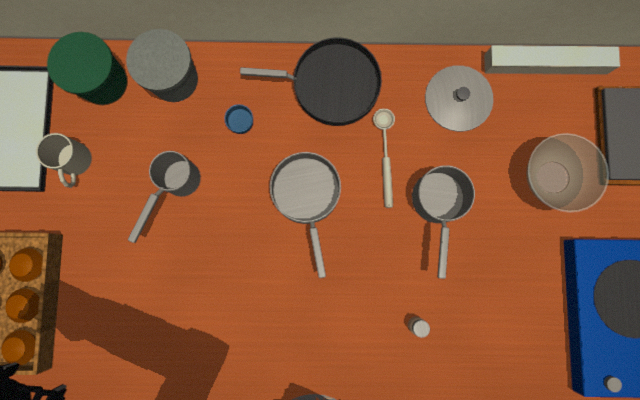

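View pics/scene0.png

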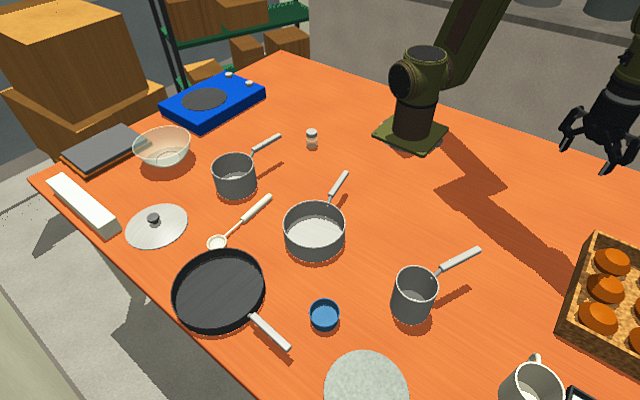

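Top view: the large pan is at (306,188) with its handle end at (321,275). The medium pan is right at (445,195), handle end (443,275), and the small one left at (170,172), handle end (133,240). The frying pan is at (337,82). The scene view agrees. Next I fit pan models to the masks to get accurate poses.

```bash
cat >> h.py <<'E'
from scipy.optimize import minimize
DIM=dict(large=(80,64,95,205),medium=(62,84,77,187),small=(44,104,59,169))
Q=dict(large="large_centre",medium="medium_handle",small="small_handle")
def sil(p,n,x,y,a,z0=0,S=4):
    r,h,h0,h1=DIM[n];t=np.linspace(0,2*np.pi,60)
    cyl=np.r_[[[r*np.cos(u),r*np.sin(u),z] for u in t for z in(0,h)]]
    bar=np.array([[d,s,h+8+q] for d in(r,h1) for s in(-8,8) for q in(-7,7)],float)
    m=np.zeros((400*S,640*S),np.uint8);c,s=np.cos(a),np.sin(a)
    T=np.array(p["camera_from_world"])
    for P in(cyl,bar):
        P=P@np.array([[c,s,0],[-s,c,0],[0,0,1]])+[x,y,z0]
        uv=cv2.projectPoints(P,cv2.Rodrigues(T[:3,:3])[0],T[:3,3],np.array(p["K"]),np.array(p["D"],float))[0].reshape(-1,2)
        cv2.fillConvexPoly(m,cv2.convexHull(np.round((uv+.5)*S*16).astype(np.int32)),1,shift=4)
    return cv2.resize(m.astype(np.float32),(640,400),interpolation=cv2.INTER_AREA)
def fit(ps,n,x,y,a,z0=0):
    ms=[]
    for p in ps:
        r=optics.cut_out(p,Q[n])
        for d in r[:2]:
            m=d["region"];s=sil(p,n,x,y,a,z0);i=(m*s).sum()/np.maximum(m,s).sum()
            if i>.4: ms.append((p,m));break
    def cost(v,use=ms):
        return np.mean([1-(np.minimum(m,s).sum()/np.maximum(m,s).sum()) for p,m in use for s in[sil(p,n,v[0]*10,v[1]*10,v[2]/10,z0)]])
    for use in [ms]+([[k] for k in ms] if len(ms)>1 else []):
        o=minimize(cost,[x/10,y/10,a*10],args=(use,),method="Nelder-Mead",options=dict(initial_simplex=np.array([x/10,y/10,a*10])+np.array([[0,0,0],[1.5,0,0],[0,1.5,0],[0,0,1.5]]),xatol=.02,fatol=1e-4))
        print(n,len(use),"xy",np.round(o.x[:2]*10,1),"handle deg",round(np.degrees(o.x[2]/10),1),"1-IoU",round(o.fun,3))
E
python3 - <<'E'
from h import *
ps=[optics.snapshot(c) for c in("top","scene")]
fit(ps,"large",581,27,np.radians(190))
fit(ps,"medium",570,-280,np.radians(180))
fit(ps,"small",600,315,np.radians(150))
E
```

```text
large 2 xy [580.2  24. ] handle deg 190.9 1-IoU 0.043
large 1 xy [580.3  24.8] handle deg 191.0 1-IoU 0.027
large 1 xy [578.9  22.2] handle deg 191.2 1-IoU 0.05
medium 2 xy [ 567.4 -288.8] handle deg 173.8 1-IoU 0.061
medium 1 xy [ 567.2 -287.3] handle deg 174.2 1-IoU 0.038
medium 1 xy [ 565.9 -291.8] handle deg 173.1 1-IoU 0.064
small 2 xy [606.4 318.5] handle deg 155.5 1-IoU 0.107
small 1 xy [605.8 321. ] handle deg 156.8 1-IoU 0.09
small 1 xy [604.9 317.1] handle deg 155.4 1-IoU 0.102
```

```bash
cat >> h.py <<'E'
def plan(x,y,z,yaw=None):
    "turn (deg) to do first, then linear (mm) in the turned tool axes; yaw = world angle of tool y"
    s=manip.observe();M=R.from_quat(s["ee_rot"]).as_matrix();p=np.array(s["tool_pos"])
    y0=np.degrees(np.arctan2(M[1,1],M[0,1]));yaw=y0 if yaw is None else yaw
    t=(y0-yaw+180)%360-180;a=np.radians(yaw);d=np.array([x,y,z])-p
    X=np.array([-np.sin(a),np.cos(a)]);Y=np.array([np.cos(a),np.sin(a)])
    print("t",round(s["clock"],2),"pos",np.round(p,1),"yaw_y",round(y0,1),"F",np.round(s["wrist_force"],1),"open",round(s["opening"],1),"grip",round(s["grasp_force"],1),"tilt",np.round(M[:,2],3))
    print("turn",round(t,1),"linear",np.round([d[:2]@X,d[:2]@Y,-d[2]],1))
E
python3 -c "
from h import *
plan(472.7,-278.3,200,84)"
```

```text
t 1.1 pos [206.8 482.5 231.3] yaw_y 66.8 F [-0.3  0.7 -0.4] open 85.7 grip 0.0 tilt [ 0.  0. -1.]
turn -17.2 linear [-344.  -728.9   31.3]
```

```bash
python3 -m inch '{"linear": [[0,0,0],[0,0,0],[0,0,0],[-0.0143,-0.0304,0],[-0.0143,-0.0304,0],[-0.0143,-0.0304,0],[-0.0143,-0.0304,0],[-0.0143,-0.0304,0],[-0.0143,-0.0304,0],[-0.0143,-0.0304,0],[-0.0143,-0.0304,0],[-0.0143,-0.0304,0]], "turn": [-5.7,-5.7,-5.8,0,0,0,0,0,0,0,0,0], "grip": [0.08,0.08,0.08,0.08,0.08,0.08,0.08,0.08,0.08,0.08,0.08,0.08]}' 60
python3 -m inch '{"linear": [[-0.0143,-0.0304,0],[-0.0143,-0.0304,0],[-0.0143,-0.0304,0],[-0.0143,-0.0304,0],[-0.0143,-0.0304,0],[-0.0143,-0.0304,0],[-0.0143,-0.0304,0],[-0.0143,-0.0304,0],[-0.0143,-0.0304,0],[-0.0143,-0.0304,0],[-0.0143,-0.0304,0],[-0.0143,-0.0304,0]], "turn": [0,0,0,0,0,0,0,0,0,0,0,0], "grip": [0.08,0.08,0.08,0.08,0.08,0.08,0.08,0.08,0.08,0.08,0.08,0.08]}' >/dev/null
python3 -m inch '{"linear": [[-0.0143,-0.0304,0],[-0.0143,-0.0304,0],[-0.0143,-0.0304,0],[0,0,0],[0,0,0]], "turn": [0,0,0,0,0], "grip": [0.08,0.08,0.08,0.08,0.08]}' >/dev/null
python3 -c "
from h import *
plan(472.7,-278.3,72,84)"
```

```text
clock: 2.1
tool_pos: [306.4, 195.6, 231.5]
ee_rot: [0.052, 0.999, 0.0, 0.0]
wrist_force: [0.6, 0.1, -0.3]
opening: 80.1
grasp_force: 0.0
t 3.52 pos [ 472.2 -280.4  230.7] yaw_y 83.9 F [ 0.1 -0.2 -0.7] open 80.0 grip 0.0 tilt [-0.  0. -1.]
turn -0.1 linear [ -0.3   2.1 158.7]
```

```bash
python3 -m inch '{"linear": [[0,0.002,0.03],[0,0,0.03],[0,0,0.03],[0,0,0.03],[0,0,0.02],[0,0,0.012],[0,0,0.007],[0,0,0],[0,0,0]], "turn": [0,0,0,0,0,0,0,0,0], "grip": [0.06,0.06,0.06,0.06,0.06,0.06,0.06,0.06,0.06]}' 40
python3 -m inch '{"linear": [[0,0,0],[0,0,0],[0,0,0],[0,0,0],[0,0,0],[0,0,0],[0,0,0],[0,0,0],[0,0,0],[0,0,0]], "turn": [0,0,0,0,0,0,0,0,0,0], "grip": [0.03,0.02,0.015,0.01,0,0,0,0,0,0]}' 80
python3 -m inch '{"linear": [[0,0,-0.005],[0,0,-0.01],[0,0,-0.02],[0,0,-0.02],[0,0,-0.025],[0,0,-0.025],[0,0,-0.015],[0,0,0],[0,0,0],[0,0,0]], "turn": [0,0,0,0,0,0,0,0,0,0], "grip": [0,0,0,0,0,0,0,0,0,0]}' 100
python3 - <<'E'
from h import *
plan(472.7,-278.3,192)
ps=[optics.snapshot(c) for c in("top","scene")]
save(ps[1],"pics/s1.png")
fit(ps,"medium",567,-288,np.radians(174),120)
E
```

```text
clock: 4.27
tool_pos: [472.1, -276.3, 72.8]
ee_rot: [0.052, 0.999, 0.0, 0.0]
wrist_force: [0.2, 0.3, 1.4]
opening: 59.8
grasp_force: 0.0
clock: 5.1
tool_pos: [472.6, -277.4, 73.4]
ee_rot: [0.052, 0.999, -0.0, 0.001]
wrist_force: [-1.4, 0.0, 6.2]
opening: 14.8
grasp_force: 78.3
clock: 5.93
tool_pos: [471.2, -276.3, 191.1]
ee_rot: [0.052, 0.999, 0.001, -0.001]
wrist_force: [-0.6, 0.3, -3.2]
opening: 14.2
grasp_force: 97.8
t 5.93 pos [ 471.2 -276.3  191.1] yaw_y 84.0 F [-0.6  0.3 -3.2] open 14.2 grip 97.8 tilt [-0.002  0.001 -1.   ]
turn 0.0 linear [-1.7 -1.8 -0.9]
medium 2 xy [ 565.4 -284.5] handle deg 174.1 1-IoU 0.113
medium 1 xy [ 563.8 -284.6] handle deg 174.2 1-IoU 0.133
medium 1 xy [ 566.7 -284.3] handle deg 173.8 1-IoU 0.089
```

View pics/s1.png

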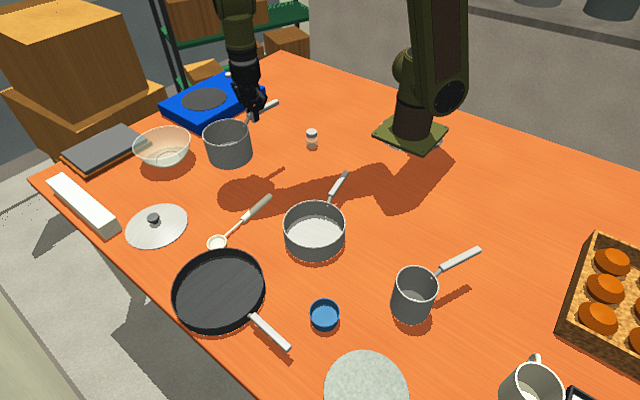

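```bash
python3 -m inch '{"linear": [[0,0,0],[0,0,0],[0,0,0],[0,0,0],[0,0,0],[0,0,0],[0,0,0],[0,0,0],[0,0,0],[0,0,0]], "turn": [1,2,4,5,5,5,3,2,1,0], "grip": [0,0,0,0,0,0,0,0,0,0]}' > /dev/null
python3 -c "
from h import *
plan(501.4,77.3,191,56)"
```

```text
t 6.97 pos [ 472.  -276.7  191.9] yaw_y 56.0 F [ 0.5 -0.3 -3.4] open 14.3 grip 97.8 tilt [-0.001  0.001 -1.   ]
turn -0.0 linear [173.6 310.    0.9]
```

```bash
python3 -m inch '{"linear": [[0.0043,0.0078,0],[0.0087,0.0155,0],[0.013,0.0233,0],[0.0174,0.031,0],[0.0174,0.031,0],[0.0174,0.031,0],[0.0174,0.031,0],[0.0174,0.031,0],[0.0174,0.031,0],[0.0174,0.031,0],[0.013,0.0233,0],[0.0087,0.0155,0]], "turn": [0,0,0,0,0,0,0,0,0,0,0,0], "grip": [0,0,0,0,0,0,0,0,0,0,0,0]}' > /dev/null
python3 -m inch '{"linear": [[0.0043,0.0078,0],[0,0,0],[0,0,0],[0,0,0]], "turn": [0,0,0,0], "grip": [0,0,0,0]}' > /dev/null
python3 - <<'E'
from h import *
plan(501.4,77.3,191,56)
ps=[optics.snapshot(c) for c in("top","scene")]
save(ps[1],"pics/s2.png")
fit(ps,"medium",580,24,np.radians(146),118)
E
```

```text
t 8.3 pos [501.1  76.5 192.2] yaw_y 56.0 F [-0.4  0.3 -3.4] open 14.2 grip 97.8 tilt [-0.    -0.001 -1.   ]
turn -0.0 linear [0.2 0.8 1.2]
medium 1 xy [579.9  21.5] handle deg 186.1 1-IoU 0.332
```

View pics/s2.png

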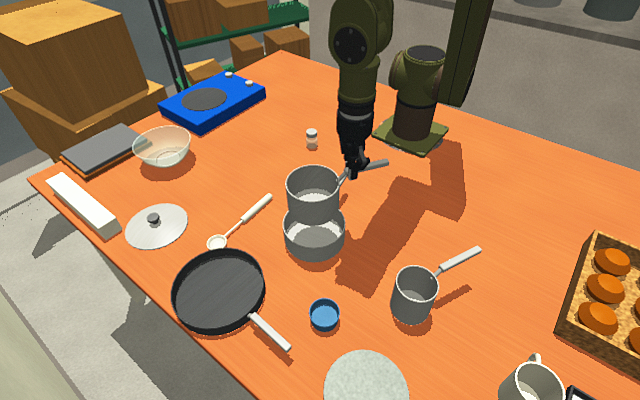

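The medium pan hangs level over the large pan (312,190 above 313,232). I lower it, slowing near the bottom.

```bash
python3 -m inch '{"linear": [[0,0.0008,0.008],[0,0,0.015],[0,0,0.015],[0,0,0.015],[0,0,0.015],[0,0,0.015],[0,0,0.01],[0,0,0.005],[0,0,0.005],[0,0,0.003],[0,0,0],[0,0,0]], "turn": [0,0,0,0,0,0,0,0,0,0,0,0], "grip": [0,0,0,0,0,0,0,0,0,0,0,0]}'
python3 -m inch '{"linear": [[0,0,0.002],[0,0,0.001],[0,0,0]], "turn": [0,0,0], "grip": [0,0,0]}' | grep -E "pos|force"
python3 - <<'E'
from h import *
plan(501.4,77.3,79.4,56)
ps=[optics.snapshot(c) for c in("top","scene")]
save(ps[0],"pics/t3.png")
E
```

```text
clock: 9.5
tool_pos: [502.3, 78.1, 86.6]
ee_rot: [0.292, 0.956, 0.0, 0.0]
wrist_force: [0.3, -0.6, -3.8]
opening: 14.2
grasp_force: 97.8
tool_pos: [502.0, 78.2, 83.4]
wrist_force: [0.5, 0.1, -3.4]
grasp_force: 97.8
t 9.75 pos [502.   78.2  83.4] yaw_y 56.0 F [ 0.5  0.1 -3.4] open 14.2 grip 97.8 tilt [ 0.  0. -1.]
turn 0.0 linear [ 0. -1.  4.]
```

View pics/t3.png

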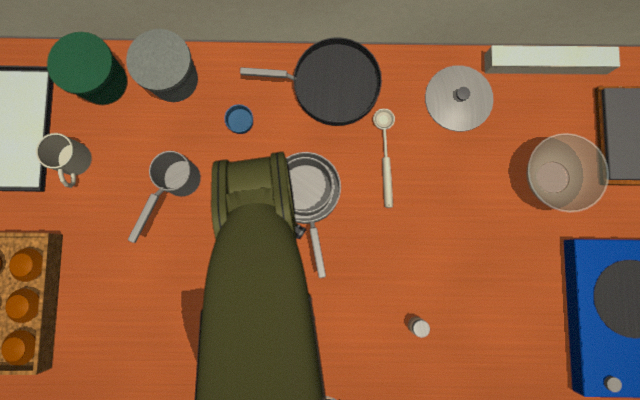

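The medium pan is inside the large one (around 310,185), with a gap visible on the right side of the rim. I lower it in 1 mm steps until it touches.

```bash
for i in 1; do
python3 -m inch '{"linear": [[0,0,0.001],[0,0,0.001],[0,0,0],[0,0,0]], "turn": [0,0,0,0], "grip": [0,0,0,0]}' | grep -E "pos|wrist"
python3 -m inch '{"linear": [[0,0,0.001],[0,0,0],[0,0,0]], "turn": [0,0,0], "grip": [0,0,0]}' | grep -E "pos|wrist"
python3 -m inch '{"linear": [[0,0,0.001],[0,0,0],[0,0,0]], "turn": [0,0,0], "grip": [0,0,0]}' | grep -E "pos|wrist"
done
```

```text
tool_pos: [501.8, 78.1, 81.2]
wrist_force: [-0.0, 0.5, -2.6]
tool_pos: [502.1, 78.1, 80.4]
wrist_force: [0.3, -0.4, -2.2]
tool_pos: [502.1, 78.2, 79.5]
wrist_force: [0.6, -0.1, 0.5]
```

```bash
python3 -m inch '{"linear": [[0,0,0.0007],[0,0,0],[0,0,0]], "turn": [0,0,0], "grip": [0,0,0]}' | grep -E "pos|wrist"
python3 -m inch '{"linear": [[0,0,0],[0,0,0],[0,0,0],[0,0,0],[0,0,0],[0,0,0],[0,0,0],[0,0,0]], "turn": [0,0,0,0,0,0,0,0], "grip": [0.013,0.015,0.018,0.022,0.03,0.04,0.045,0.045]}' 20
python3 -m inch '{"linear": [[0,0,-0.01],[0,0,-0.02],[0,0,-0.03],[0,0,-0.03],[0,0,-0.03],[0,0,-0.03],[0,0,0]], "turn": [0,0,0,0,0,0,0], "grip": [0.045,0.045,0.045,0.045,0.045,0.045,0.06]}' >/dev/null
python3 -c "
from h import *
plan(533.5,352,220,66)"
```

```text
tool_pos: [502.1, 78.2, 79.5]
wrist_force: [-2.4, -0.1, 5.0]
clock: 11.6
tool_pos: [501.9, 78.1, 78.5]
ee_rot: [0.292, 0.956, -0.0, -0.0]
wrist_force: [-0.7, -0.7, -0.8]
opening: 45.0
grasp_force: 0.0
t 12.18 pos [505.5  78.7 234.6] yaw_y 56.0 F [1.  0.2 0.8] open 55.7 grip 0.0 tilt [ 0.011  0.002 -1.   ]
turn -10.0 linear [ 85.6 261.1  14.6]
```

```bash
python3 -m inch '{"linear": [[0,0,0],[0,0,0],[0.0095,0.029,0],[0.0095,0.029,0],[0.0095,0.029,0],[0.0095,0.029,0],[0.0095,0.029,0],[0.0095,0.029,0],[0.0095,0.029,0],[0.0095,0.029,0],[0.0095,0.029,0],[0,0,0]], "turn": [-5,-5,0,0,0,0,0,0,0,0,0,0], "grip": [0.06,0.06,0.06,0.06,0.06,0.06,0.06,0.06,0.06,0.06,0.06,0.06]}' 40 >/dev/null
python3 -m inch '{"linear": [[0,0,0],[0,0,0]], "turn": [0,0], "grip": [0.06,0.06]}' >/dev/null
python3 - <<'E'
from h import *
plan(533,352,92.5,66)
ps=[optics.snapshot(c) for c in("top","scene")]
save(ps[0],"pics/t4.png")
fit(ps[:1],"large",580,24,np.radians(191))
fit(ps[:1],"medium",580,24,np.radians(146),6)
fit(ps[1:],"medium",580,24,np.radians(146),6)
E
```

```text
t 13.35 pos [529.5 350.8 227.9] yaw_y 66.0 F [ 0.1  0.  -0. ] open 59.7 grip 0.0 tilt [-0.001 -0.001 -1.   ]
turn 0.0 linear [ -2.7   2.5 135.4]
large 0 xy [580.  24.] handle deg 191.0 1-IoU nan
medium 1 xy [580.6  25.8] handle deg 146.2 1-IoU 0.047
medium 0 xy [580.  24.] handle deg 146.0 1-IoU nan
  return _methods._mean(a, axis=axis, dtype=dtype,
  ret = ret.dtype.type(ret / rcount)
```

View pics/t4.png

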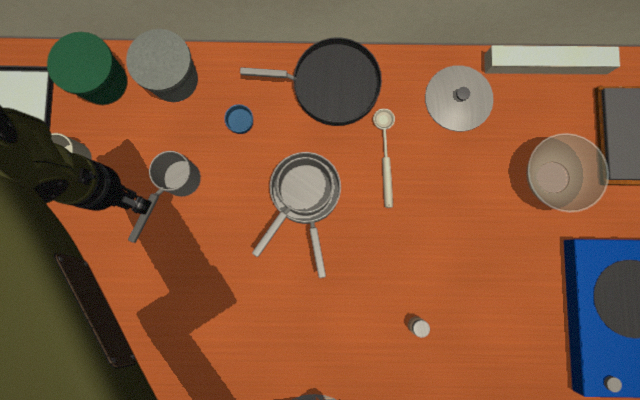

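The medium pan is nested concentrically (305,187), with its handle end at (256,252), about 45° from the large handle. Next is the small pan.

```bash
python3 -m inch '{"linear": [[-0.0027,0.0025,0.025],[0,0,0.03],[0,0,0.03],[0,0,0.025],[0,0,0.015],[0,0,0.01],[0,0,0],[0,0,0]], "turn": [0,0,0,0,0,0,0,0], "grip": [0.06,0.06,0.06,0.06,0.06,0.06,0.06,0.06]}' 40 | grep pos
python3 -m inch '{"linear": [[0,0,0],[0,0,0],[0,0,0],[0,0,0],[0,0,0],[0,0,0],[0,0,0],[0,0,0],[0,0,0],[0,0,0]], "turn": [0,0,0,0,0,0,0,0,0,0], "grip": [0.03,0.02,0.015,0.01,0,0,0,0,0,0]}' 80
python3 -m inch '{"linear": [[0,0,-0.005],[0,0,-0.01],[0,0,-0.02],[0,0,-0.025],[0,0,-0.025],[0,0,-0.025],[0,0,-0.02],[0,0,-0.01],[0,0,0],[0,0,0],[0,0,0]], "turn": [0,0,0,0,0,0,0,0,0,0,0], "grip": [0,0,0,0,0,0,0,0,0,0,0]}' 100
python3 - <<'E'
from h import *
a=np.radians(101); plan(580.6+80*np.cos(a),25+80*np.sin(a),233,11)
ps=[optics.snapshot(c) for c in("top","scene")]
save(ps[1],"pics/s5.png")
fit(ps,"small",606,319,np.radians(156),140)
E
```

```text
tool_pos: [533.6, 352.2, 93.9]
clock: 15.1
tool_pos: [533.8, 352.8, 94.7]
ee_rot: [0.208, 0.978, 0.0, 0.001]
wrist_force: [-1.3, -0.5, 5.9]
opening: 14.5
grasp_force: 80.7
clock: 16.02
tool_pos: [532.6, 352.0, 231.8]
ee_rot: [0.208, 0.978, -0.001, -0.001]
wrist_force: [-0.8, 0.4, -2.3]
opening: 14.0
grasp_force: 98.0
t 16.02 pos [532.6 352.  231.8] yaw_y 66.0 F [-0.8  0.4 -2.3] open 14.0 grip 98.0 tilt [-0.003 -0.002 -1.   ]
turn 55.0 linear [-250.2  -15.2   -1.2]
small 2 xy [603.4 319.1] handle deg 155.6 1-IoU 0.159
small 1 xy [603.2 318.9] handle deg 155.5 1-IoU 0.127
small 1 xy [604.6 318.8] handle deg 155.8 1-IoU 0.188
```

View pics/s5.png

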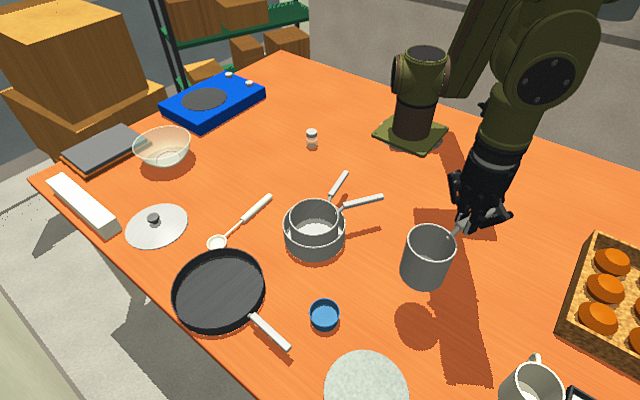

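The small pan is held level at (428,257), clear of everything. I turn it and move it over the nest.

```bash
python3 -m inch '{"linear": [[0,0,0],[0,0,0],[0,0,0],[0,0,0],[0,0,0],[0,0,0],[0,0,0],[0,0,0],[0,0,0],[0,0,0],[0,0,0],[0,0,0]], "turn": [2,4,6,6,6,6,6,6,5,4,2,2], "grip": [0,0,0,0,0,0,0,0,0,0,0,0]}' >/dev/null
python3 -m inch '{"linear": [[-0.005,-0.0003,0],[-0.01,-0.0007,0],[-0.02,-0.001,0],[-0.03,-0.002,0],[-0.03,-0.002,0],[-0.03,-0.002,0],[-0.03,-0.002,0],[-0.03,-0.002,0],[-0.03,-0.002,0],[-0.02,-0.0012,0],[-0.01,-0.001,0],[-0.005,-0.001,0]], "turn": [0,0,0,0,0,0,0,0,0,0,0,0], "grip": [0,0,0,0,0,0,0,0,0,0,0,0]}' >/dev/null
python3 -m inch '{"linear": [[0,0,0],[0,0,0],[0,0,0]], "turn": [0,0,0], "grip": [0,0,0]}' >/dev/null
python3 - <<'E'
from h import *
a=np.radians(101); plan(580.6+79.5*np.cos(a),25+79.5*np.sin(a),107,11)
ps=[optics.snapshot(c) for c in("top","scene")]
save(ps[1],"pics/s6.png")
fit(ps,"small",580,25,np.radians(101),138)
E
```

```text
t 18.47 pos [564.1 105.  233.6] yaw_y 11.1 F [ 0.8  0.  -2.7] open 13.9 grip 97.9 tilt [-0.     0.001 -1.   ]
turn 0.1 linear [ -2.1   0.9 126.6]
small 2 xy [578.9  26.8] handle deg 100.7 1-IoU 0.194
small 1 xy [579.   27.4] handle deg 103.9 1-IoU 0.258
small 1 xy [578.1  25.5] handle deg 100.3 1-IoU 0.124
```

View pics/s6.png

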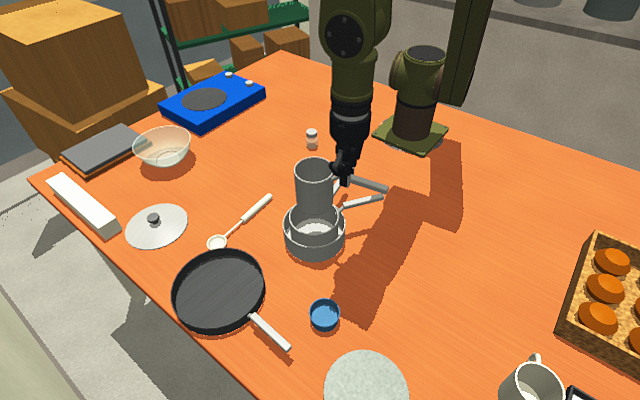

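```bash
python3 -m inch '{"linear": [[-0.002,0.001,0.008],[0,0,0.015],[0,0,0.018],[0,0,0.018],[0,0,0.018],[0,0,0.015],[0,0,0.012],[0,0,0.008],[0,0,0.005],[0,0,0.003],[0,0,0],[0,0,0]], "turn": [0,0,0,0,0,0,0,0,0,0,0,0], "grip": [0,0,0,0,0,0,0,0,0,0,0,0]}' | grep -E "pos|wrist"
python3 -m inch '{"linear": [[0,0,0.001],[0,0,0.001],[0,0,0],[0,0,0]], "turn": [0,0,0,0], "grip": [0,0,0,0]}' | grep -E "pos|wrist"
python3 - <<'E'
from h import *
a=np.radians(101); plan(580.6+79.5*np.cos(a),25+79.5*np.sin(a),106.5,11)
E
```

```text
tool_pos: [566.1, 102.2, 114.1]
wrist_force: [-0.2, 0.7, -1.3]
tool_pos: [565.7, 102.1, 111.9]
wrist_force: [-0.7, 0.6, -2.0]
t 20.0 pos [565.7 102.1 111.9] yaw_y 11.0 F [-0.7  0.6 -2. ] open 13.9 grip 97.9 tilt [ 0.  0. -1.]
turn 0.0 linear [ 1.  -0.1  5.4]
```

```bash
python3 -m inch '{"linear": [[0,0,0.001],[0,0,0.001],[0,0,0.001],[0,0,0],[0,0,0]], "turn": [0,0,0,0,0], "grip": [0,0,0,0,0]}' | grep -E "pos|wrist"
python3 -m inch '{"linear": [[0,0,0.001],[0,0,0],[0,0,0]], "turn": [0,0,0], "grip": [0,0,0]}' | grep -E "pos|wrist"
python3 -m inch '{"linear": [[0,0,0.001],[0,0,0],[0,0,0]], "turn": [0,0,0], "grip": [0,0,0]}' | grep -E "pos|wrist"
```

```text
tool_pos: [565.5, 102.1, 108.5]
wrist_force: [-0.6, -0.2, -2.5]
tool_pos: [565.6, 102.1, 107.6]
wrist_force: [-0.5, -0.0, -2.2]
tool_pos: [565.7, 102.3, 107.1]
wrist_force: [-2.1, 1.0, 2.4]
```

```bash
python3 -m inch '{"linear": [[0,0,0.0005],[0,0,0],[0,0,0]], "turn": [0,0,0], "grip": [0,0,0]}' | grep -E "pos|wrist"
python3 -m inch '{"linear": [[0,0,0],[0,0,0],[0,0,0],[0,0,0],[0,0,0],[0,0,0],[0,0,0],[0,0,0]], "turn": [0,0,0,0,0,0,0,0], "grip": [0.013,0.015,0.018,0.022,0.03,0.04,0.045,0.045]}' 20
python3 -m inch '{"linear": [[0,0,-0.01],[0,0,-0.02],[0,0,-0.03],[0,0,-0.03],[0,0,-0.03],[0.03,0,-0.01],[0.03,0,0],[0.03,0,0],[0.03,0,0],[0.03,0,0],[0.03,0,0],[0,0,0]], "turn": [0,0,0,0,0,0,0,0,0,0,0,0], "grip": [0.045,0.045,0.045,0.045,0.045,0.045,0.045,0.045,0.045,0.045,0.045,0.045]}' | grep -E "pos|clock"
python3 -m inch '{"linear": [[0.03,0,0],[0.03,0,0],[0,0,0],[0,0,0]], "turn": [0,0,0,0], "grip": [0.045,0.045,0.045,0.045]}' >/dev/null
python3 - <<'E'
from h import *
ps=[optics.snapshot(c) for c in("top","scene")]
save(ps[0],"pics/t7.png")
save(ps[1],"pics/s7.png")
plan(0,0,0)
v=np.vstack([p["color"][120:320,180:440] for p in ps]);v=cv2.resize(v,None,fx=1.5,fy=1.5)
v=np.hstack([cv2.resize(ps[0]["color"][100:300,180:390],None,fx=1.9,fy=1.9),cv2.resize(ps[1]["color"][140:340,210:420],None,fx=1.9,fy=1.9)])
cv2.imwrite("pics/c7.png",cv2.cvtColor(v,cv2.COLOR_RGB2BGR))
for n,a,z in(("small",101,12),("medium",146,6),("large",191,0)):
    try: fit(ps,n,580.6,25,np.radians(a),z)
    except Exception as e: print(n,e)
E
```

```text
tool_pos: [565.7, 102.5, 107.0]
wrist_force: [-3.4, 2.6, 6.4]
clock: 21.83
tool_pos: [565.6, 101.9, 105.9]
ee_rot: [0.636, 0.772, -0.0, 0.0]
wrist_force: [-0.1, -0.2, -0.1]
opening: 45.0
grasp_force: 0.0
clock: 22.83
tool_pos: [530.3, 283.8, 236.8]
t 23.27 pos [519.9 336.9 236.4] yaw_y 11.0 F [ 0.2 -0.9  0.6] open 45.2 grip 0.0 tilt [ 0.    -0.001 -1.   ]
turn 0.0 linear [-231.5 -574.6  236.4]
small 2 xy [580.4  24. ] handle deg 100.3 1-IoU 0.176
small 1 xy [579.5  25.4] handle deg 100.1 1-IoU 0.077
small 1 xy [579.5  21.9] handle deg 99.7 1-IoU 0.261
medium 2 xy [580.5  24.9] handle deg 145.9 1-IoU 0.562
medium 1 xy [580.   25.8] handle deg 146.0 1-IoU 0.528
medium 1 xy [580.5  23.6] handle deg 145.8 1-IoU 0.592
large 0 xy [580.6  25. ] handle deg 191.0 1-IoU nan
  return _methods._mean(a, axis=axis, dtype=dtype,
  ret = ret.dtype.type(ret / rcount)
```

View pics/c7.png

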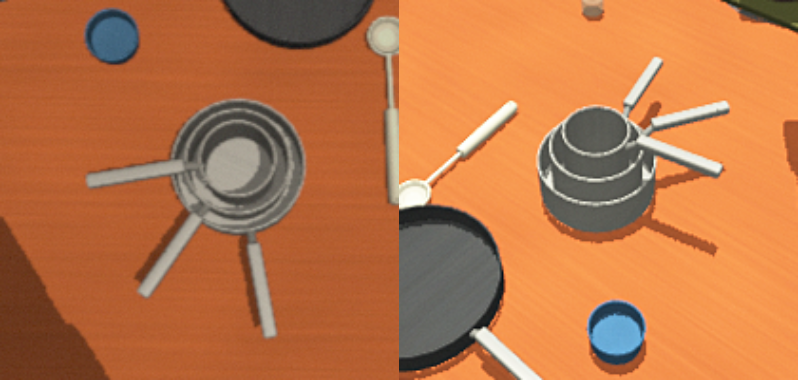

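The three pans are nested concentrically and level (crop centre about 238,165). The handles point at about 100°, 146° and 191°, an even fan, and the gripper is clear.

```bash
python3 -c "
from workcell import manip
print(manip.hand_in())"
```

```text
the job is handed in; nothing more can be done
None
```

The saucepans are nested on the worktop, large, medium then small, each set down gently and sitting level, with the handles fanned about 45° apart to the same side (measured at about 191°, 146° and 100°), and the job was handed in at about 23.5 s of the 61 s allowed.

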